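Take an optics stack down from the stage and put each part on its storage seat

ROBOT

A 6-joint arm with a two-finger parallel gripper is mounted at the origin on the work surface. World frame = base frame: x ahead of the robot, y to its left, z up, the work surface at z = 0. Lengths are in m, angles in degrees, forces in N, time in s.
With the tool pointing down it reaches from about 0.35 to 1 m from the base axis. Payload 7.1 kg.
Tool frame: the origin (TCP) lies midway between the tips of the shut fingers; the grasp point (between the pads) lies 19 mm behind it (robot.grasp_offset is the z of the grasp point in the tool frame, in m); z points along the fingers, y is the line along which they close (so a half turn about z gives the same grasp; the last joint's range is limited). The gripper opens to 85 mm and grips with 20 to 120 N. Pads are 22 mm wide; open, the fingers measure 114 mm over their backs; the gripper's body (76 mm by 85 mm) begins 54 mm behind the grasp point. The pads swing forward as they close: fully open they stand 13 mm farther back than shut.
Start: joints at [66.864, 24.242, 93.386, -0, 62.372, -1.089], TCP at [0.235, 0.579, 0.231] pointing down, gripper open.
Joint ranges: [-172.04, 172.04], [-51.8, 120.97], [4.93, 147.93], [-75.15, 255.16], [6.16, 154.13], [-145.62, 145.62]. Speed limits (degrees/s): [136.94, 136.94, 172.46, 180, 180, 180].

INTERFACE

Orientations are given as a 3x3 rotation matrix whose columns are the frame's x, y, z axes.
In Python, from workcell import robot, cams, job gives the robot as it stands.
- The arm moves only by the tool move_arm, never from a script. Its argument "series" is a list that holds one entry, the list of rows, each a list of 7 numbers: the gripper command: -1 is shut, 1 is fully open, values between are in proportion, then the shift along the tool's x, y, z in cm, then the turn, a rotation vector about the tool's x, y, z in rad. A call has 1 to 20 rows; each row shifts and turns the commanded pose from where the row before left it, along the tool's axes as they then stand; what a row does not reach is not made up. A row lasts 1/12 s, in which the tool goes at most 41.7 mm and 7.16 degrees, less where a joint would pass 70% of its speed; a pose out of reach is approached as far as the arm can. A call with a gripper value outside its range is refused whole. The fingers move at their own pace and stop on an object; the grip force is fixed at half the most. Time passes only in rows, so rows that do not move let the fingers close. It gives the time, the measured TCP pose, the force, the opening and the grip force at its end, in the units of the state.
- robot.sense(): the state, without advancing time (a new reading comes with each control period).
- cams.capture(name): name is "side" or "top"; returns the picture (384x512x3 uint8, red, green, blue); there is no depth.
- cams.camera_params(name): a dict with "intrinsics" (3x3 intrinsics, pixels), "k1" (the pictures are not rectified: a ray, as slopes to the right and down, at radius r is drawn at 1 + k1 r^2 times it, then the intrinsics apply), "view" (4x4, takes a point from world to camera coordinates). Camera axes: x right, y down, z forward; pixel columns grow to the right and rows downward; lengths in m; the calibration is good to about 2 mm. A picture is of the moment at which its call begins. camera_params takes no time and is no camera call.
- job.finish_job(): hands the job in; it is judged then, once.
The state is a dict: "t": time; "joints": joint angles; "qd": joint speeds; "effort": joint torques, N m; "eef_pos": TCP position; "tcp_rot": TCP orientation; "ft_force": force on the tool from outside, world axes, zero at the start; "torque": the same for the moment, N m; "gripper_width": finger opening in m; "finger_force": force on a finger pad.
Only numpy, scipy, OpenCV 4.12 (cv2) and the standard library are available. Lean on these libraries where they do the work, as an engineer would, in place of code of your own. Each camera call takes 0.05 s, during which the arm holds its last target. There are 200 camera calls.

TASK

Four optical parts are stacked on the black positioning stage. Take the stack apart and set every part upright and centred on the seat of its own shape: the objective on the small round seat, the lens cube on the square seat, the round adapter on the large round seat and the adapter plate lengthwise on the oblong seat. Set them down gently: no part may be dropped or tipped over.

Things in the scene. Friction and masses are not known exactly. Their poses are not given: they have to be found in the camera images.
- objective_center (a point): Top of the stack: brass microscope objective standing upright, round, 48 mm high, barrel 28 mm in diameter up to 34 mm, then tapering to an 18 mm nose. This point is its centre, 24 mm above its underside; z up along its axis. 0.08 to 0.16 kg.
- cube_center (a point): Under the objective: grey lens cube, 36 x 36 x 36 mm, with a round window in each side. This point is its centre, 18 mm above its underside; x and y are square to its sides, z up. About 0.11 kg.
- disc_center (a point): Under the cube: dark round adapter, a plain disc 54 mm in diameter and 22 mm high with a thin bright band round it. This point is its centre, 11 mm above its underside; z up. About 0.15 kg.
- plate_center (a point): Bottom of the stack: silvery aluminium adapter plate, 100 mm long (its x) by 60 mm wide (its y) by 22 mm high. This point is its centre, 11 mm above its underside; z up. 0.25 to 0.45 kg.
- objective_seat_top (a point): Fixed: a bright aluminium plinth 8 mm high with a dark rubber top, standing alone on the bench; round, 50 mm in diameter: the smaller round one. This point is the centre of its top face, z up.
- cube_seat_top (a point): Fixed: a bright aluminium plinth 8 mm high with a dark rubber top, standing alone on the bench; square, 58 x 58 mm. This point is the centre of its top face; x and y are square to its sides, z up.
- disc_seat_top (a point): Fixed: a bright aluminium plinth 8 mm high with a dark rubber top, standing alone on the bench; round, 76 mm in diameter: the larger round one. This point is the centre of its top face, z up.
- plate_seat_top (a point): Fixed: a bright aluminium plinth 8 mm high with a dark rubber top, standing alone on the bench; oblong, 122 mm (its x) by 82 mm (its y). This point is the centre of its top face, z up.
- stage_top (a point): Fixed: black square stage, 110 x 110 mm, 20 mm high, a micrometer standing out 32 mm at its -x side. This point: centre of its top face. The stack stands on it, each part about centred, turned at random; its top is 148 mm above the bench. Stage and seats swap places. Bench articles under 90 mm high stand around, none within 75 mm of a centre; equipment to 125 mm beyond 0.82 m ahead and 0.55 m sideways.
Things that resemble listed ones, but are neither listed nor needed, are in the scene too. Leave any orange or yellow look-alike of the part that bears plate_seat_top alone. Leave any yellow look-alike of the part that bears disc_center alone.

How it is judged (in metres and radians):
At the end, for the whole second after the job is handed in: Each part stands on its own seat: its centre within 12 mm, seen from above, of the seat's centre, its height within 5 mm of resting on the seat's top, its axis within 0.12 rad of vertical, the plate's length within 0.2 rad of the oblong seat's length; all at rest (under 0.02 m/s) (horizontal distance between objective_center and objective_seat_top below 0.012 m and z of objective_center in the frame of objective_seat_top between 0.019 and 0.029 m and angle between each of objective_center, cube_center, disc_center, plate_center's own z axis and vertical below 0.12 rad and linear speed of each of objective, cube, disc, plate below 0.02 m/s and horizontal distance between cube_center and cube_seat_top below 0.012 m and z of cube_center in the frame of cube_seat_top between 0.013 and 0.023 m and horizontal distance between disc_center and disc_seat_top below 0.012 m and z of disc_center in the frame of disc_seat_top between 0.006 and 0.016 m and horizontal distance between plate_center and plate_seat_top below 0.012 m and z of plate_center in the frame of plate_seat_top between 0.006 and 0.016 m and angle between the x axis of plate_center and the x axis of plate_seat_top, either way round below 0.2 rad); the robot touches nothing.
It fails at once if a part tips over (tilts more than 0.5 rad) (angle between any of objective_center, cube_center, disc_center, plate_center's own z axis and vertical above 0.5 rad).
It fails at once if a part falls: moves faster than 0.6 m/s while the fingers do not touch it (a fall of about 18 mm) ((linear speed of objective above 0.6 m/s and contact force between the fingers and objective below 0.05 N) or (linear speed of cube above 0.6 m/s and contact force between the fingers and cube below 0.05 N) or (linear speed of disc above 0.6 m/s and contact force between the fingers and disc below 0.05 N) or (linear speed of plate above 0.6 m/s and contact force between the fingers and plate below 0.05 N)).
It also fails if it takes over 128 s, if anything falls off the work surface, if the arm or the gripper's body presses on something with over 40 N, if the wrist force passes 120 N, or if a joint passes its speed limit or range.

## Working session

There is one attempt and no reset: what is moved stays moved. The work goes in short steps, Python scripts to look and compute and a tool call to move; the robot and the scene stay as the last step left them, time stands still between calls to the robot, and variables do not carry over. Pictures are saved under pics/ and viewed, at most 14 in all, crops included, and the job is handed in when it is done.

Besides the shell and the picture viewer there is one more tool, called as a command line: name --argument value ..., lists and objects as JSON in quotes. move_arm: Moves the arm, as the interface text tells. Its arguments: {"type":"object","properties":{"series":{"type":"array","items":{"type":"array","items":{"type":"array","items":{"type":"number"}}}}},"required":["series"]}

```bash
mkdir -p pics; ls
python3 - <<'E'
from workcell import robot,cams,job
import cv2,numpy as np
for n in("top","side"):
    im=cams.capture(n); cv2.imwrite(f"pics/{n}0.png",im[...,::-1]); p=cams.camera_params(n)
    big=cv2.resize(im[...,::-1],(800,600),interpolation=cv2.INTER_CUBIC); cv2.imwrite(f"pics/{n}0b.png",big)
    print(n,p)
s=robot.sense(); print(s['t'],s['eef_pos'],s['tcp_rot'],s['gripper_width'],robot.grasp_offset)
E
```

```text
pics
top {'intrinsics': array([[467.91024465,   0.        , 258.95299601],
       [  0.        , 467.91024465, 190.91912717],
       [  0.        ,   0.        ,   1.        ]]), 'k1': -0.129069422289548, 'view': array([[ 0.02084794, -0.9997518 , -0.00785496,  0.00237051],
       [-0.98088767, -0.01893306, -0.19365151,  0.52871975],
       [ 0.19345473,  0.01174207, -0.98103893,  1.00705527],
       [ 0.        ,  0.        ,  0.        ,  1.        ]])}
side {'intrinsics': array([[397.86074834,   0.        , 252.06666326],
       [  0.        , 397.86074834, 200.13070567],
       [  0.        ,   0.        ,   1.        ]]), 'k1': -0.10925939510799983, 'view': array([[-0.97909646, -0.20198287,  0.02393825,  0.51558598],
       [-0.12398712,  0.49939554, -0.85745629,  0.1618643 ],
       [ 0.16123682, -0.84250045, -0.51399968,  1.00569976],
       [ 0.        ,  0.        ,  0.        ,  1.        ]])}
0.1 [0.23439359 0.57885261 0.23062094] [[-9.26862550e-01  3.75400488e-01 -5.35248402e-04]
 [ 3.75400869e-01  9.26861666e-01 -1.28054608e-03]
 [ 1.53836023e-05 -1.38782292e-03 -9.99999037e-01]] 0.08541850285318489 -0.0187
```

View pics/top0b.png

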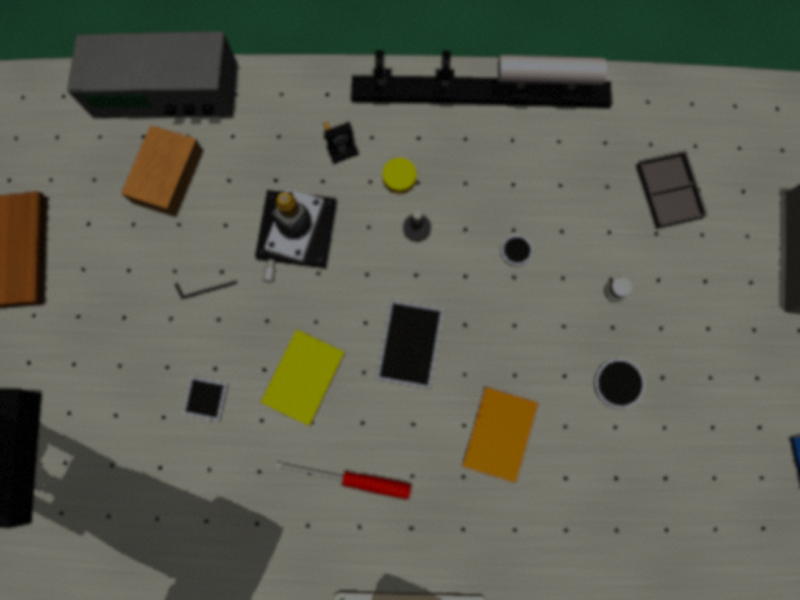

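View pics/side0b.png

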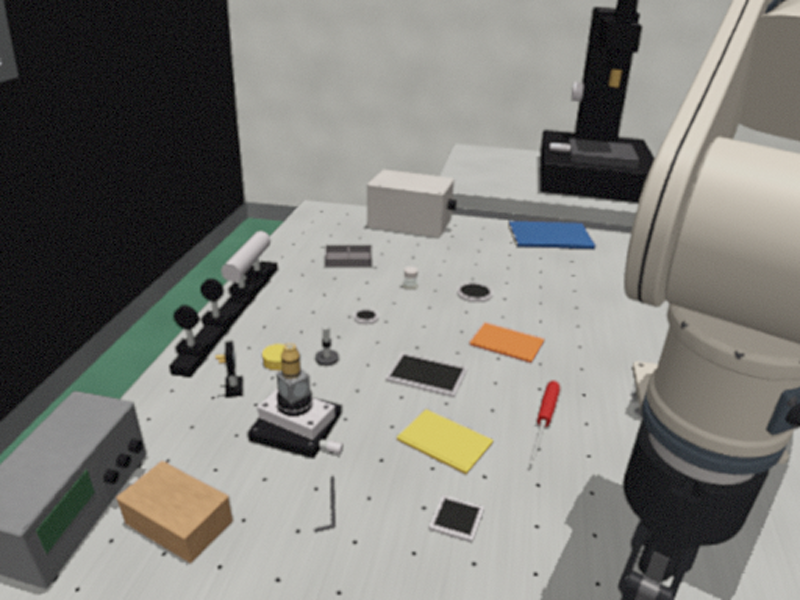

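The top view shows the stage and stack at about (297,228). The seats are small round (516,250), square (206,398), large round (619,382) and oblong (411,344). The side view agrees. Next I'll measure the seats and zoom in on the stack.

```bash
cat > h.py <<'E'
from workcell import robot,cams,job
import cv2,numpy as np
def ray(n,uv):
    p=cams.camera_params(n);K=p['intrinsics'];V=p['view']
    s=cv2.undistortPoints(np.array(uv,float).reshape(-1,1,2),K,np.array([p['k1'],0,0,0,0.]),criteria=(3,50,1e-10)).reshape(-1,2)
    d=np.c_[s,np.ones(len(s))]@V[:3,:3]; return -V[:3,:3].T@V[:3,3],d
def plane(n,uv,z):
    o,d=ray(n,uv); return (o+d*((z-o[2])/d[:,2])[:,None])[:,:2]
def proj(n,P):
    p=cams.camera_params(n);V=p['view']
    return cv2.projectPoints(np.array(P,float).reshape(-1,1,3),cv2.Rodrigues(V[:3,:3])[0],V[:3,3],p['intrinsics'],np.array([p['k1'],0,0,0,0.]))[0].reshape(-1,2)
def blob(n,m,near,z,tol=15):
    """contour nearest a pixel -> world points on plane z, centroid, rect"""
    cs=[c for c in cv2.findContours(m.astype(np.uint8),cv2.RETR_EXTERNAL,cv2.CHAIN_APPROX_NONE)[0] if len(c)>8]
    c=min(cs,key=lambda c:np.linalg.norm(c.reshape(-1,2).mean(0)-near))
    w=plane(n,c,z); r=cv2.minAreaRect((w*1000).astype(np.float32)); M=cv2.moments((w*1e4).astype(np.float32))
    return np.array([M['m10'],M['m01']])/M['m00']/1e4,r
E
python3 - <<'E'
from h import *
t=cv2.imread('pics/top0.png');s=cv2.imread('pics/side0.png')
near={'obj':(516,250),'cube':(206,398),'disc':(619,382),'plate':(411,344)}
nears={'obj':(366,316),'cube':(457,518),'disc':(475,292),'plate':(426,374)}
for k in near:
    for n,im,nn in(('top',t,near),('side',s,nears)):
        m=im.max(2)<70
        c,r=blob(n,m,np.array(nn[k])*.64,.008); print(k,n,c.round(4),np.round(r[1],1),round(r[2],1))
a=cv2.resize(t[105:185,150:230],(480,480),interpolation=cv2.INTER_CUBIC)
b=cv2.resize(s[210:300,145:235],(480,480),interpolation=cv2.INTER_CUBIC)
cv2.imwrite('pics/crop.png',np.hstack([a,b])[:,:].clip(0,255)[:, :800] if 0 else cv2.resize(np.hstack([a,b]),(800,400)))
E
```

```text
Traceback (most recent call last):
  File "h.py", line 16, in blob
    w=plane(n,c,z); r=cv2.minAreaRect((w*1000).astype(np.float32)); M=cv2.moments((w*1e4).astype(np.float32))
  File "h.py", line 8, in plane
    o,d=ray(n,uv); return (o+d*((z-o[2])/d[:,2])[:,None])[:,:2]
        ~~~^^^^^^
  File "h.py", line 5, in ray
    s=cv2.undistortPoints(np.array(uv,float).reshape(-1,1,2),K,np.array([p['k1'],0,0,0,0.]),criteria=(3,50,1e-10)).reshape(-1,2)
      ~~~~~~~~~~~~~~~~~~~^^^^^^^^^^^^^^^^^^^^^^^^^^^^^^^^^^^^^^^^^^^^^^^^^^^^^^^^^^^^^^^^^^^^^^^^^^^^^^^^^^^^^^^^^
cv2.error: OpenCV(4.12.0) :-1: error: (-5:Bad argument) in function 'undistortPoints'
> Overload resolution failed:
>  - undistortPoints() got an unexpected keyword argument 'criteria'
>  - undistortPoints() got an unexpected keyword argument 'criteria'
```

```bash
sed -i 's/undistortPoints(/undistortPointsIter(/; s/,criteria=(3,50,1e-10)/,np.eye(3),np.eye(3),(3,50,1e-10)/' h.py
cat > m0.py <<'E'
from h import *
t=cv2.imread('pics/top0.png');s=cv2.imread('pics/side0.png')
near={'obj':(516,250),'cube':(206,398),'disc':(619,382),'plate':(411,344)}
nears={'obj':(366,316),'cube':(457,518),'disc':(475,292),'plate':(426,374)}
for k in near:
    for n,im,nn in(('top',t,near),('side',s,nears)):
        m=im.max(2)<70
        c,r=blob(n,m,np.array(nn[k])*.64,.008); print(k,n,c.round(4),np.round(r[1],1),round(r[2],1))
a=cv2.resize(t[105:185,150:230],(480,480),interpolation=cv2.INTER_CUBIC)
b=cv2.resize(s[210:300,145:235],(480,480),interpolation=cv2.INTER_CUBIC)
cv2.imwrite('pics/crop.png',cv2.resize(np.hstack([a,b]),(800,400)))
E
python3 m0.py
```

```text
obj top [ 0.6172 -0.1563] [36.1 37.5] 89.5
obj side [ 0.616  -0.1522] [27.9 23.9] 13.9
cube top [0.3803 0.3097] [48.4 48.5] 80.6
cube side [0.3793 0.3127] [42.9 44.9] 81.4
disc top [ 0.4154 -0.3096] [63.8 64.7] 44.3
disc side [ 0.4143 -0.3051] [46.5 54. ] 72.2
plate top [0.4691 0.0049] [ 72.2 112.3] 81.2
plate side [0.4679 0.009 ] [ 61.6 106.7] 81.3
```

View pics/crop.png

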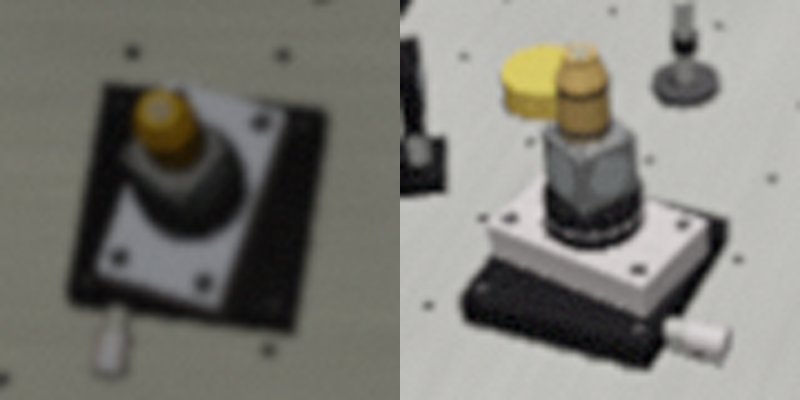

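The stack crop shows the brass nose at about (160,105) in the top panel, with the cube corner facing the side camera. The plate's long axis is near -19°. Next I'll triangulate the objective.

```bash
cat >> h.py <<'E'
def tri(uvt,uvs):
    (o1,d1),(o2,d2)=ray('top',[uvt]),ray('side',[uvs]); A=np.c_[d1[0],-d2[0]]
    x=np.linalg.lstsq(A,o2-o1,rcond=None)[0]; p=o1+d1[0]*x[0];q=o2+d2[0]*x[1]
    return (p+q)/2,p-q
def go(xyz,ydir=None):
    """print tool turn about z (rad) and then shift in tool axes (cm) to reach TCP xyz with tool y at angle ydir (deg, mod 180)"""
    s=robot.sense();R=np.array(s['tcp_rot']);p=np.array(s['eef_pos']);a=0
    if ydir is not None:
        cur=np.degrees(np.arctan2(R[1,1],R[0,1])); d=(ydir-cur+90)%180-90; a=-np.radians(d)
        print('j6',s['joints'][5],'turn deg',d,'rot z rad',round(a,4))
    R2=R@cv2.Rodrigues(np.array([0,0,a]))[0]
    print('TCP',p.round(4),'shift cm',(R2.T@(np.array(xyz)-p)*100).round(2),'for level first (xy only)',(R2.T@(np.array([xyz[0],xyz[1],p[2]])-p)*100).round(2))
E
python3 - <<'E'
from h import *
t=cv2.imread('pics/top0.png');s=cv2.imread('pics/side0.png')
for n,im,(x0,y0,x1,y1) in(('top',t,(170,115,205,145)),('side',s,(175,215,200,245))):
    hsv=cv2.cvtColor(im,cv2.COLOR_BGR2HSV); m=np.zeros(im.shape[:2],bool)
    m[y0:y1,x0:x1]=((hsv[...,1]>75)&(hsv[...,0]<28)&(hsv[...,2]>50))[y0:y1,x0:x1]
    for y in range(y0,y1):
        q=np.where(m[y])[0]
        if len(q):print(n,y,q[0],q[-1])
p,e=tri((182,126),(185.5,221.5));print(p,e)
print(plane('top',[(182,126)],.148),plane('side',[(185.5,221.5)],.148))
hs=cv2.cvtColor(t,cv2.COLOR_BGR2HSV)
for thr in(85,100,115):
  c,r=blob('top',t.min(2)>thr,(190,145),.042);print(c,r)
P=plane('top',[(150+a/5,105+b/5) for a,b in((108,85),(327,107),(293,330),(72,298))],.02);print(P,P.mean(0))
E
```

```text
top 123 178 184
top 124 178 186
top 125 177 187
top 126 177 187
top 127 177 188
top 128 177 188
top 129 177 189
top 130 177 189
top 131 177 188
top 132 177 187
top 133 177 186
top 134 179 185
top 135 179 179
side 220 175 180
side 221 175 188
side 222 175 188
side 223 175 189
side 224 175 189
side 225 175 190
side 226 175 190
side 227 175 191
side 228 175 190
side 229 175 190
side 230 175 190
side 231 175 190
side 232 175 191
side 233 175 191
side 234 175 191
side 235 175 191
side 236 175 191
side 237 181 191
side 238 181 190
side 239 182 190
side 240 183 186
side 241 183 186
[0.64662264 0.17876359 0.14440396] [0.00307503 0.00043385 0.00113709]
[[0.64712126 0.17840914]] [[0.64273112 0.18431623]]
[ 0.52686987 -0.02505198] ((514.4573974609375, 35.66741943359375), (826.9254760742188, 1327.84326171875), 0.08625121414661407)
[ 0.52319039 -0.02411349] ((513.590576171875, 37.29486083984375), (825.044677734375, 1319.0693359375), 0.0789739191532135)
[0.61079801 0.19194493] ((611.8403930664062, 191.47509765625), (54.353572845458984, 31.74901580810547), 74.60469818115234)
[[0.70096219 0.22861068]
 [0.69110062 0.1215164 ]
 [0.58038307 0.1330631 ]
 [0.59419727 0.23928321]] [0.64166079 0.18061835]
```

```bash
python3 -c "
from h import *
go([.6445,.1805,.102])"
```

```text
Traceback (most recent call last):
  File "h.py", line 28, in go
    R2=R@cv2.Rodrigues(np.array([0,0,a]))[0]
         ~~~~~~~~~~~~~^^^^^^^^^^^^^^^^^^^
cv2.error: OpenCV(4.12.0) /io/opencv/modules/calib3d/src/calibration_base.cpp:151: error: (-210:Unsupported format or combination of formats) The matrices must have 32f or 64f data type in function 'Rodrigues'
```

```bash
sed -i 's/\[0,0,a\]/[0.,0.,a]/' h.py; python3 -c "
from h import *
go([.6445,.1805,.102])"
```

```text
TCP [0.2344 0.5789 0.2306] shift cm [-52.97 -21.51  12.89] for level first (xy only) [-5.297e+01 -2.153e+01  3.000e-02]
```

move_arm --series '[[[1,-2.65,-1.08,0,0,0,0],[1,-2.65,-1.08,0,0,0,0],[1,-2.65,-1.08,0,0,0,0],[1,-2.65,-1.08,0,0,0,0],[1,-2.65,-1.08,0,0,0,0],[1,-2.65,-1.08,0,0,0,0],[1,-2.65,-1.08,0,0,0,0],[1,-2.65,-1.08,0,0,0,0],[1,-2.65,-1.08,0,0,0,0],[1,-2.65,-1.08,0,0,0,0],[1,-2.65,-1.08,0,0,0,0],[1,-2.65,-1.08,0,0,0,0],[1,-2.65,-1.08,0,0,0,0],[1,-2.65,-1.08,0,0,0,0],[1,-2.65,-1.08,0,0,0,0],[1,-2.65,-1.08,0,0,0,0],[1,-2.65,-1.08,0,0,0,0],[1,-2.65,-1.08,0,0,0,0],[1,-2.65,-1.08,0,0,0,0],[1,-2.65,-1.08,0,0,0,0]]]'

```text
t: 1.77
eef_pos: [0.6453, 0.1789, 0.2308]
tcp_rot: [[-0.927, 0.375, -0.001], [0.375, 0.927, -0.0], [0.001, -0.001, -1.0]]
ft_force: [0.7, -0.4, 0.8]
gripper_width: 0.0855
finger_force: 0.0
```

move_arm --series '[[[1,0,0,0,0,0,0],[1,0,0,0,0,0,0],[1,0,0,0,0,0,0],[1,0,0,0,0,0,0]]]'

```text
t: 2.1
eef_pos: [0.6438, 0.1808, 0.231]
tcp_rot: [[-0.927, 0.375, -0.001], [0.375, 0.927, 0.0], [0.001, -0.0, -1.0]]
ft_force: [-0.7, -0.1, 0.1]
gripper_width: 0.0855
finger_force: 0.0
```

```bash
python3 -c "
from h import *
go([.6445,.1805,.102])
im=cams.capture('side')[...,::-1];cv2.imwrite('pics/s1.png',cv2.resize(im[150:330,60:300],(800,600),interpolation=2))"
```

```text
TCP [0.6438 0.1808 0.231 ] shift cm [-0.09 -0.   12.9 ] for level first (xy only) [-0.08 -0.01 -0.  ]
```

View pics/s1.png

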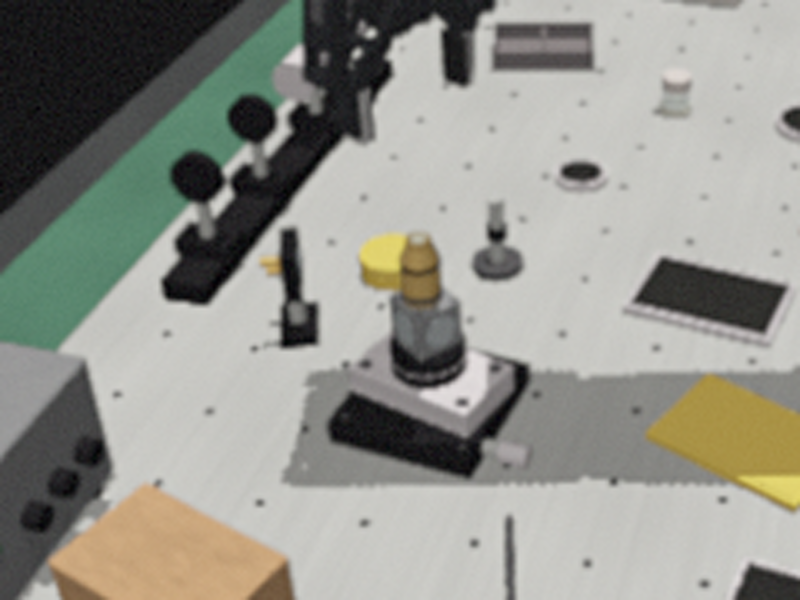

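The fingers straddle above the stack, tips at crop (362,138) and (457,82). I'll check the side camera against the robot with these.

```bash
python3 -c "
from h import *
print(proj('side',[[.6438,.1808,.244]]))
for sg in(1,-1): print(proj('side',[[.6438+sg*.0425*.375,.1808+sg*.0425*.927,.244]]))
print(proj('side',[[.6438,.1808,.148]]),proj('top',[[.6438,.1808,.148]]))"
```

```text
[[182.74805583 182.5490325 ]]
[[168.55366056 190.64836996]]
[[195.98854273 175.01346123]]
[[185.58315939 220.57483204]] [[180.79493725 127.47098862]]
```

move_arm --series '[[[1,-0.05,0,2,0,0,0],[1,0,0,2.5,0,0,0],[1,0,0,2.5,0,0,0],[1,0,0,2.5,0,0,0],[1,0,0,2,0,0,0],[1,0,0,1,0,0,0],[1,0,0,0.4,0,0,0],[1,0,0,0,0,0,0],[1,0,0,0,0,0,0],[0.4,0,0,0,0,0,0],[0.2,0,0,0,0,0,0],[0,0,0,0,0,0,0],[-0.1,0,0,0,0,0,0],[-0.2,0,0,0,0,0,0],[-0.3,0,0,0,0,0,0],[-0.4,0,0,0,0,0,0],[-0.5,0,0,0,0,0,0],[-0.6,0,0,0,0,0,0],[-1,0,0,0,0,0,0],[-1,0,0,0,0,0,0]]]'

```text
t: 3.82
eef_pos: [0.6455, 0.1801, 0.1026]
tcp_rot: [[-0.927, 0.375, 0.001], [0.375, 0.927, 0.0], [-0.001, 0.0, -1.0]]
ft_force: [1.4, 2.3, 3.6]
gripper_width: 0.0261
finger_force: 58.7
```

move_arm --series '[[[-1,0,0,0,0,0,0],[-1,0,0,0,0,0,0],[-1,0,0,0,0,0,0],[-1,0,0,-0.3,0,0,0],[-1,0,0,-0.7,0,0,0],[-1,0,0,-2,0,0,0],[-1,0,0,-3,0,0,0],[-1,0,0,-3,0,0,0],[-1,0,0,-1,0,0,0],[-1,0,0,0,0,0,0],[-1,0,0,0,0,0,0]]]'

```text
t: 4.73
eef_pos: [0.6448, 0.1798, 0.202]
tcp_rot: [[-0.927, 0.375, -0.0], [0.375, 0.927, -0.0], [0.0, -0.0, -1.0]]
ft_force: [0.0, 0.1, -1.2]
gripper_width: 0.0262
finger_force: 59.1
```

```bash
python3 -c "
from h import *
go([.6168,-.1545,.0105])
for n in('side','top'): cv2.imwrite(f'pics/{n}2.png',cams.capture(n)[...,::-1])
im=cv2.imread('pics/side2.png');cv2.imwrite('pics/s2.png',cv2.resize(im[150:300,100:300],(800,600),interpolation=2))"
```

```text
TCP [0.6448 0.1798 0.202 ] shift cm [ -9.96 -32.03  19.15] for level first (xy only) [-9.950e+00 -3.203e+01  1.000e-02]
```

View pics/s2.png

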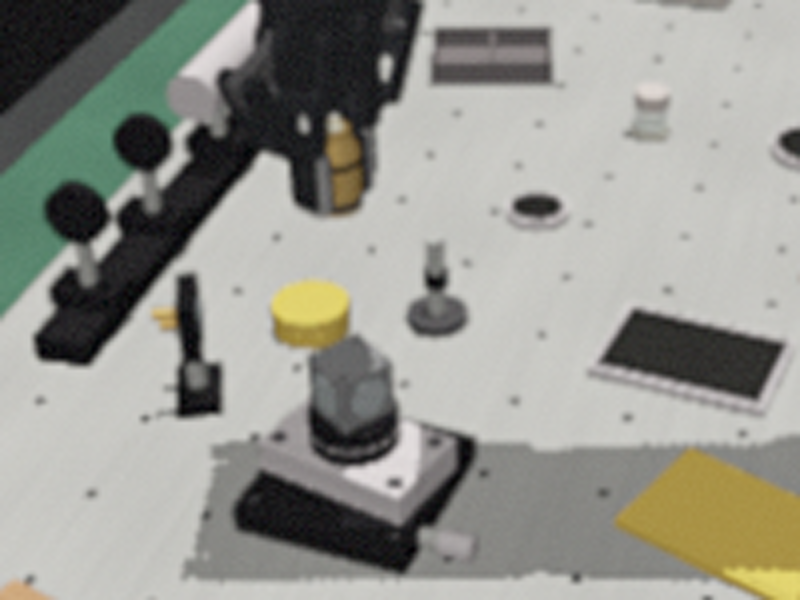

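move_arm --series '[[[-1,-0.3,-1,0,0,0,0],[-1,-0.6,-2,0,0,0,0],[-1,-0.71,-2.28,0,0,0,0],[-1,-0.71,-2.28,0,0,0,0],[-1,-0.71,-2.28,0,0,0,0],[-1,-0.71,-2.28,0,0,0,0],[-1,-0.71,-2.28,0,0,0,0],[-1,-0.71,-2.28,0,0,0,0],[-1,-0.71,-2.28,0,0,0,0],[-1,-0.71,-2.28,0,0,0,0],[-1,-0.71,-2.28,0,0,0,0],[-1,-0.71,-2.28,0,0,0,0],[-1,-0.71,-2.28,0,0,0,0],[-1,-0.71,-2.28,0,0,0,0],[-1,-0.6,-2,0,0,0,0],[-1,0,0,0,0,0,0],[-1,0,0,0,0,0,0],[-1,0,0,0,0,0,0],[-1,0,0,0,0,0,0]]]'

```text
t: 6.42
eef_pos: [0.6162, -0.1569, 0.2016]
tcp_rot: [[-0.927, 0.375, -0.001], [0.375, 0.927, 0.0], [0.001, 0.0, -1.0]]
ft_force: [-0.7, 0.6, -1.2]
gripper_width: 0.0258
finger_force: 59.2
```

```bash
python3 -c "
from h import *
go([.6168,-.1545,.0105])
for n in('side','top'): cv2.imwrite(f'pics/{n}3.png',cams.capture(n)[...,::-1])
"
cat > cube.py <<'E'
from h import *
a=cv2.imread('pics/top3.png');b=cv2.imread('pics/side3.png')
A=cv2.resize(a[105:185,150:230],(480,480),interpolation=2)
B=cv2.resize(b[210:290,145:225],(480,480),interpolation=2)
o=np.hstack([A,B])
o=(255*(o/255.)**.6).astype(np.uint8)
cv2.imwrite('pics/cube.png',cv2.resize(o,(800,400)))
E
python3 cube.py
```

```text
TCP [ 0.6162 -0.1569  0.2016] shift cm [1.000e-02 2.400e-01 1.911e+01] for level first (xy only) [0.03 0.24 0.  ]
```

View pics/cube.png

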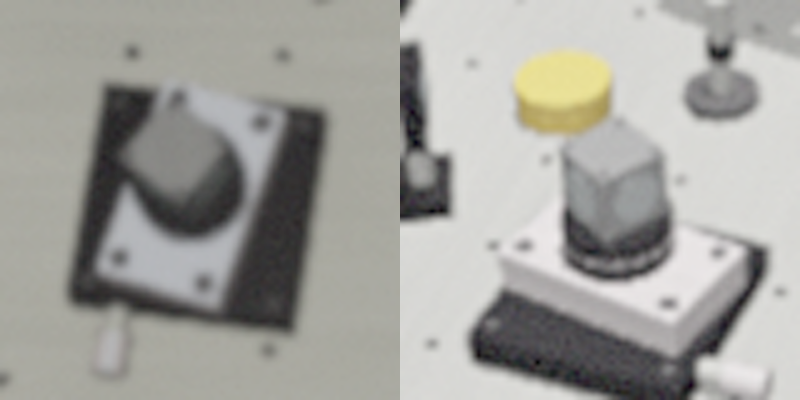

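The cube's top-face corners are in the top panel at (120,152), (163,108), (228,148), (185,200). In the side panel they are (563,150), (620,120), (663,148), (605,180). The objective hangs over its seat, so I'll lower it.

move_arm --series '[[[-1,0,0.2,1,0,0,0],[-1,0,0,2,0,0,0],[-1,0,0,2.5,0,0,0],[-1,0,0,2.5,0,0,0],[-1,0,0,2.5,0,0,0],[-1,0,0,2.5,0,0,0],[-1,0,0,2,0,0,0],[-1,0,0,1.5,0,0,0],[-1,0,0,1,0,0,0],[-1,0,0,0.5,0,0,0],[-1,0,0,0.3,0,0,0],[-1,0,0,0.2,0,0,0],[-1,0,0,0,0,0,0],[-1,0,0,0,0,0,0],[-1,0,0,0,0,0,0]]]'

```text
t: 7.77
eef_pos: [0.618, -0.1559, 0.0183]
tcp_rot: [[-0.927, 0.375, 0.002], [0.375, 0.927, -0.0], [-0.002, 0.0, -1.0]]
ft_force: [0.0, 0.2, -1.1]
gripper_width: 0.0261
finger_force: 59.2
```

Run:
```python
from h import *
T=[(120,152),(163,108),(228,148),(185,200)];S=[(163,150),(220,120),(263,148),(205,180)]
t=plane('top',[(150+a/5,105+b/5) for a,b in T],.1);s=plane('side',[(145+a/5,210+b/5) for a,b in S],.1)
for w in(t,s):
    e=np.roll(w,-1,0)-w
    print(w.round(4),w.mean(0).round(4),np.linalg.norm(e,axis=1).round(4),(np.degrees(np.arctan2(e[:,1],e[:,0]))%90).round(1))
```

```text
[[0.6414 0.2042]
 [0.6622 0.186 ]
 [0.6439 0.1558]
 [0.6195 0.1738]] [0.6417 0.1799] [0.0276 0.0353 0.0302 0.0374] [49.  58.7 53.6 54.3]
[[0.6618 0.1931]
 [0.6444 0.1648]
 [0.6182 0.1808]
 [0.6358 0.2096]] [0.6401 0.1871] [0.0332 0.0306 0.0337 0.0308] [58.3 58.7 58.6 57.6]
```

move_arm --series '[[[-1,0.1,0.1,0.2,0,0,0],[-1,0,0,0.2,0,0,0],[-1,0,0,0.15,0,0,0],[-1,0,0,0.1,0,0,0],[-1,0,0,0,0,0,0],[-1,0,0,0,0,0,0],[-1,0,0,0,0,0,0]]]'

```text
t: 8.35
eef_pos: [0.6168, -0.1545, 0.0107]
tcp_rot: [[-0.927, 0.375, -0.0], [0.375, 0.927, -0.0], [0.0, -0.0, -1.0]]
ft_force: [0.1, -0.3, -1.0]
gripper_width: 0.0261
finger_force: 59.2
```

```bash
python3 -c "
from h import *
go([.6168,-.1545,.0105]); print(robot.sense()['ft_force'])
for n in('side','top'): cv2.imwrite(f'pics/{n}4.png',cams.capture(n)[...,::-1])
a=cv2.imread('pics/top4.png');b=cv2.imread('pics/side4.png')
A=cv2.resize(a[120:200,290:370],(400,400),interpolation=2)
B=cv2.resize(b[160:220,205:265],(400,400),interpolation=2)
cv2.imwrite('pics/o4.png',np.hstack([A,B]))"
```

```text
TCP [ 0.6168 -0.1545  0.0107] shift cm [-0.   -0.    0.02] for level first (xy only) [-0. -0. -0.]
[ 0.08957218 -0.30376453 -1.04608065]
```

View pics/o4.png

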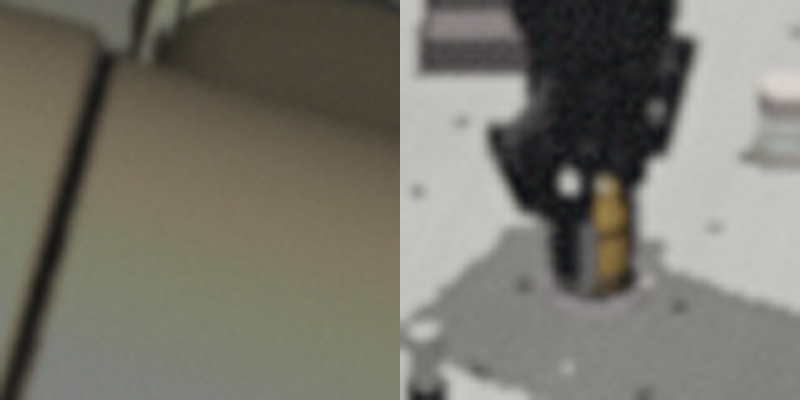

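The objective sits over the seat in the side view (590,290), with no contact force yet. I'll lower it further in fine steps.

move_arm --series '[[[-1,0,0,0.07,0,0,0],[-1,0,0,0,0,0,0],[-1,0,0,0,0,0,0]]]'

```text
t: 8.7
eef_pos: [0.6169, -0.1545, 0.0106]
tcp_rot: [[-0.927, 0.375, 0.0], [0.375, 0.927, -0.0], [-0.0, -0.0, -1.0]]
ft_force: [-0.7, 0.9, 5.5]
gripper_width: 0.0263
finger_force: 59.6
```

move_arm --series '[[[-1,0,0,0.07,0,0,0],[-1,0,0,0,0,0,0],[-1,0,0,0,0,0,0]]]'

```text
t: 8.95
eef_pos: [0.6169, -0.1545, 0.0105]
tcp_rot: [[-0.927, 0.375, 0.0], [0.375, 0.927, -0.0], [-0.0, -0.0, -1.0]]
ft_force: [-3.2, 2.2, 11.4]
gripper_width: 0.0265
finger_force: 60.3
```

move_arm --series '[[[-0.3,0,0,-0.1,0,0,0],[-0.2,0,0,0,0,0,0],[0,0,0,0,0,0,0],[0.3,0,0,0,0,0,0],[0.6,0,0,0,0,0,0],[1,0,0,0,0,0,0],[1,0,0,0,0,0,0],[1,0,0,0,0,0,0],[1,0,0,-1,0,0,0],[1,0,0,-2,0,0,0],[1,0,0,-3,0,0,0],[1,0,0,-3,0,0,0],[1,0,0,-3,0,0,0],[1,0,0,-3,0,0,0],[1,0,0,-3,0,0,0],[1,0,0,-1,0,0,0],[1,0,0,0,0,0,0],[1,0,0,0,0,0,0],[1,0,0,0,0,0,0]]]'

```text
t: 10.53
eef_pos: [0.6157, -0.1541, 0.1989]
tcp_rot: [[-0.927, 0.375, -0.003], [0.375, 0.927, 0.001], [0.003, -0.0, -1.0]]
ft_force: [-1.0, 0.3, 0.1]
gripper_width: 0.0854
finger_force: 0.0
```

```bash
python3 -c "
from h import *
go([.6412,.1825,.066],57.5)"
```

```text
j6 -83.0824768527234 turn deg -10.453911979720658 rot z rad 0.1825
TCP [ 0.6157 -0.1541  0.1989] shift cm [15.9  29.77 13.3 ] for level first (xy only) [1.594e+01 2.976e+01 2.000e-02]
```

move_arm --series '[[[1,0,0,0,0,0,0.0912],[1,0,0,0,0,0,0.0912],[1,0.5,1,0,0,0,0],[1,1.14,2.13,0,0,0,0],[1,1.14,2.13,0,0,0,0],[1,1.14,2.13,0,0,0,0],[1,1.14,2.13,0,0,0,0],[1,1.14,2.13,0,0,0,0],[1,1.14,2.13,0,0,0,0],[1,1.14,2.13,0,0,0,0],[1,1.14,2.13,0,0,0,0],[1,1.14,2.13,0,0,0,0],[1,1.14,2.13,0,0,0,0],[1,1.14,2.13,0,0,0,0],[1,1.14,2.13,0,0,0,0],[1,1.14,2.13,0,0,0,0],[1,0.6,1.1,0,0,0,0],[1,0,0,0,0,0,0],[1,0,0,0,0,0,0],[1,0,0,0,0,0,0]]]'

```text
t: 12.2
eef_pos: [0.6421, 0.1815, 0.1997]
tcp_rot: [[-0.844, 0.537, -0.001], [0.537, 0.844, -0.001], [0.001, -0.001, -1.0]]
ft_force: [-0.3, -1.6, 0.4]
gripper_width: 0.0856
finger_force: 0.0
```

```bash
python3 -c "
from h import *
go([.6412,.1825,.066],57.5)
im=cams.capture('side')[...,::-1]; cv2.imwrite('pics/side5.png',im)
B=cv2.resize(im[160:220,205:265],(400,400),interpolation=2)
C=cv2.resize(im[170:290,120:240],(400,400),interpolation=2)
cv2.imwrite('pics/o5.png',np.hstack([B,C]))"
```

```text
j6 -42.75154508409435 turn deg -0.0382585072481163 rot z rad 0.0007
TCP [0.6421 0.1815 0.1997] shift cm [ 0.12  0.05 13.37] for level first (xy only) [0.13 0.03 0.  ]
```

View pics/o5.png

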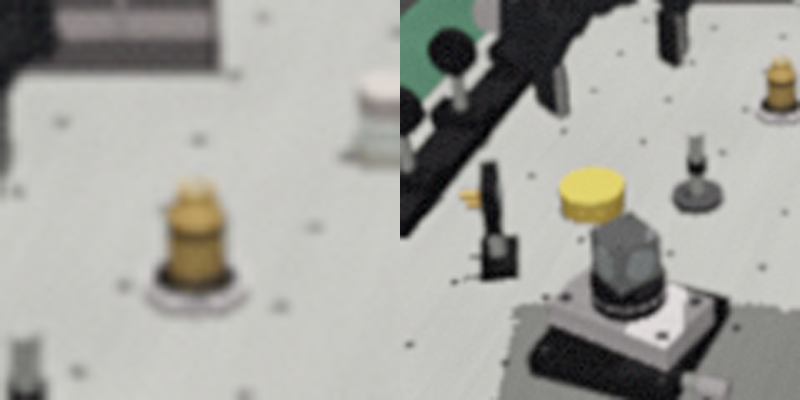

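The objective stands upright and centred on its seat (base at (196,285), seat at (196,290)). I'll descend onto the cube.

move_arm --series '[[[1,0.12,0.05,1.5,0,0,0],[1,0,0,2.5,0,0,0],[1,0,0,2.5,0,0,0],[1,0,0,2.5,0,0,0],[1,0,0,2,0,0,0],[1,0,0,1.5,0,0,0],[1,0,0,0.8,0,0,0],[1,0,0,0,0,0,0],[1,0,0,0,0,0,0],[0.4,0,0,0,0,0,0],[0.2,0,0,0,0,0,0],[0.1,0,0,0,0,0,0],[0,0,0,0,0,0,0],[-0.1,0,0,0,0,0,0],[-0.2,0,0,0,0,0,0],[-0.3,0,0,0,0,0,0],[-0.4,0,0,0,0,0,0],[-1,0,0,0,0,0,0],[-1,0,0,0,0,0,0],[-1,0,0,0,0,0,0]]]'

```text
t: 13.92
eef_pos: [0.6423, 0.1836, 0.0683]
tcp_rot: [[-0.843, 0.537, 0.001], [0.537, 0.843, 0.0], [-0.001, 0.001, -1.0]]
ft_force: [-2.0, -0.2, 5.7]
gripper_width: 0.0359
finger_force: 58.7
```

move_arm --series '[[[-1,0,0,0,0,0,0],[-1,0,0,0,0,0,0],[-1,0,0,-0.3,0,0,0],[-1,0,0,-0.7,0,0,0],[-1,0,0,-1.5,0,0,0],[-1,0,0,-2,0,0,0],[-1,0,0,-2.5,0,0,0],[-1,0,0,-2,0,0,0],[-1,0,0,-1,0,0,0],[-1,0,0,0,0,0,0],[-1,0,0,0,0,0,0]]]'

```text
t: 14.83
eef_pos: [0.6419, 0.1834, 0.168]
tcp_rot: [[-0.843, 0.537, 0.001], [0.537, 0.843, 0.0], [-0.001, 0.001, -1.0]]
ft_force: [0.0, -0.8, -0.9]
gripper_width: 0.0357
finger_force: 58.3
```

```bash
python3 -c "
from h import *
go([.3798,.3112,.011],80.8)
im=cams.capture('side')[...,::-1]; cv2.imwrite('pics/side6.png',im)
C=cv2.resize(im[150:310,100:280],(800,600),interpolation=2)
cv2.imwrite('pics/o6.png',C)"
```

```text
j6 -42.574771277435566 turn deg 23.297504438381964 rot z rad -0.4066
TCP [0.6419 0.1834 0.168 ] shift cm [27.93  8.41 15.68] for level first (xy only) [ 2.792e+01  8.420e+00 -2.000e-02]
```

View pics/o6.png

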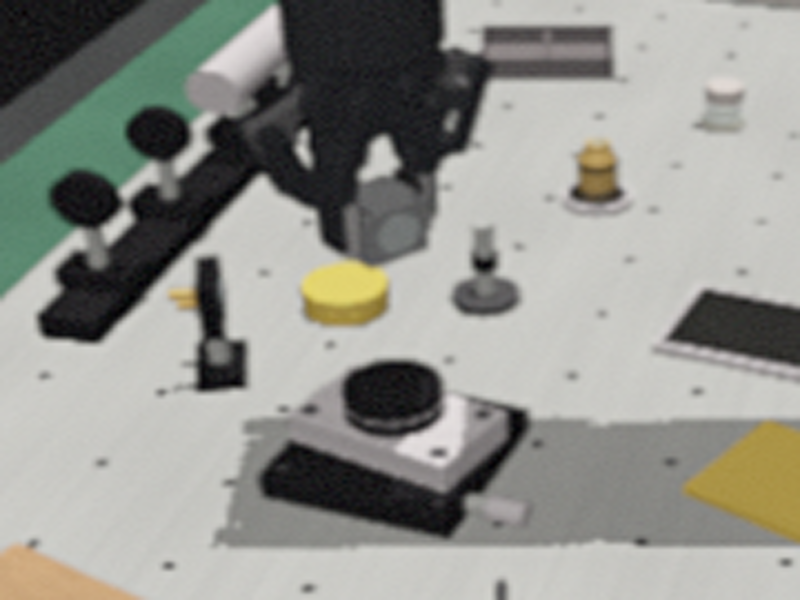

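The cube is held square and the disc stays on the plate, centred near crop (393,395). I'll carry the cube to the square seat.

move_arm --series '[[[-1,0,0,0,0,0,-0.08],[-1,0,0,0,0,0,-0.08],[-1,0,0,0,0,0,-0.08],[-1,0,0,0,0,0,-0.08],[-1,0,0,0,0,0,-0.087],[-1,1,0.3,0,0,0,0],[-1,2.25,0.68,0,0,0,0],[-1,2.25,0.68,0,0,0,0],[-1,2.25,0.68,0,0,0,0],[-1,2.25,0.68,0,0,0,0],[-1,2.25,0.68,0,0,0,0],[-1,2.25,0.68,0,0,0,0],[-1,2.25,0.68,0,0,0,0],[-1,2.25,0.68,0,0,0,0],[-1,2.25,0.68,0,0,0,0],[-1,2.25,0.68,0,0,0,0],[-1,2.25,0.68,0,0,0,0],[-1,1.4,0.42,0,0,0,0],[-1,0.75,0.22,0,0,0,0],[-1,0,0,0,0,0,0]]]'

```text
t: 16.55
eef_pos: [0.3777, 0.311, 0.1667]
tcp_rot: [[-0.987, 0.159, -0.002], [0.159, 0.987, -0.001], [0.002, -0.001, -1.0]]
ft_force: [0.4, 0.3, -1.0]
gripper_width: 0.0359
finger_force: 58.3
```

move_arm --series '[[[-1,0,0,0,0,0,0],[-1,0,0,0,0,0,0],[-1,0,0,0,0,0,0]]]'

```text
t: 16.8
eef_pos: [0.3806, 0.3108, 0.1673]
tcp_rot: [[-0.987, 0.161, 0.0], [0.161, 0.987, 0.0], [-0.0, 0.0, -1.0]]
ft_force: [0.7, -0.4, -1.3]
gripper_width: 0.0355
finger_force: 58.3
```

Run:
```python
from h import *
go([.3798,.3112,.012],80.8)
t=cams.capture('top')[...,::-1]; cv2.imwrite('pics/top7.png',t); s=cams.capture('side')[...,::-1]; cv2.imwrite('pics/side7.png',s)
for n,im,nr,thr in(('top',t,(188,140),70),('side',s,(188,239),65)):
    m=np.zeros(im.shape[:2],bool);x,y=int(nr[0]),int(nr[1]); k=14
    m[y-k:y+k,x-k:x+k]=(im.max(2)<thr)[y-k:y+k,x-k:x+k]
    c,r=blob(n,m,nr,.064);print(n,c,r)
o=np.hstack([cv2.resize(t[105:185,150:230],(400,400),interpolation=2),cv2.resize(s[210:290,145:225],(400,400),interpolation=2)])
cv2.imwrite('pics/o7.png',(255*(o/255.)**.6).astype(np.uint8))
```

```text
j6 -42.88972185589215 turn deg 0.054783045453746126 rot z rad -0.001
TCP [0.3806 0.3108 0.1673] shift cm [ 0.09  0.03 15.53] for level first (xy only) [ 0.09  0.03 -0.  ]
top [0.64342183 0.18393805] ((645.1788330078125, 183.42559814453125), (63.97511291503906, 55.99320602416992), 2.8571035861968994)
side [0.64370304 0.17814906] ((643.9269409179688, 177.0452117919922), (46.418907165527344, 18.936294555664062), 13.81584644317627)
```

View pics/o7.png

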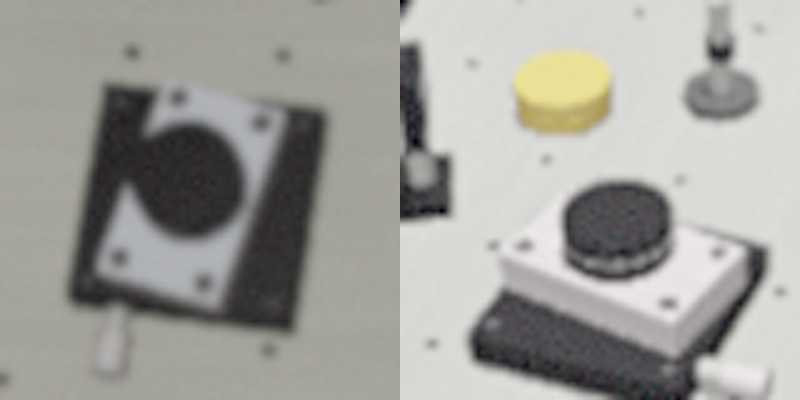

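The disc's top face is at about (186,179) in the top panel and (617,215) in the side panel. The plate's holes are at (178,97), (262,122), (203,283), (119,258) in the top panel and (523,245), (719,250), (668,302) in the side panel. The cube is above its seat, so I'll lower it.

move_arm --series '[[[-1,0.09,0.03,1,0,0,0],[-1,0,0,2,0,0,0],[-1,0,0,2.5,0,0,0],[-1,0,0,2.5,0,0,0],[-1,0,0,2.5,0,0,0],[-1,0,0,2,0,0,0],[-1,0,0,1.3,0,0,0],[-1,0,0,0.7,0,0,0],[-1,0,0,0.4,0,0,0],[-1,0,0,0.3,0,0,0],[-1,0,0,0.2,0,0,0],[-1,0,0,0,0,0,0],[-1,0,0,0,0,0,0],[-1,0,0,0,0,0,0],[-1,0,0,0,0,0,0]]]'

```text
t: 18.15
eef_pos: [0.3793, 0.3117, 0.014]
tcp_rot: [[-0.987, 0.159, 0.001], [0.159, 0.987, 0.001], [-0.001, 0.001, -1.0]]
ft_force: [1.1, -0.1, -1.2]
gripper_width: 0.0355
finger_force: 58.4
```

Run:
```python
from h import *
t=lambda L,z:plane('top',[(150+a/5,105+b/5) for a,b in L],z)
s=lambda L,z:plane('side',[(145+(a-400)/5,210+b/5) for a,b in L],z)
print('disc',t([(186,179)],.064),s([(617,215)],.064))
h=t([(178,97),(262,122),(203,283),(119,258)],.042);print('plate',h.mean(0),np.diff(h[[0,3]],axis=0),[np.degrees(np.arctan2(*(h[i]-h[j])[::-1])) for i,j in((0,3),(1,2))])
h=s([(523,245),(719,250),(668,302)],.042);print('plate s',h,h[[0,2]].mean(0))
```

```text
disc [[0.64031636 0.18013458]] [[0.63953044 0.18951937]]
plate [0.64207621 0.18155823] [[-0.07935789  0.02335697]] [np.float64(-16.400444793037636), np.float64(-16.82099373668424)]
plate s [[0.68551734 0.19566953]
 [0.59483693 0.1771937 ]
 [0.60660814 0.21801196]] [0.64606274 0.20684074]
```

move_arm --series '[[[-1,0.05,0,0.1,0,0,0],[-1,0,0,0.05,0,0,0],[-1,0,0,0,0,0,0],[-1,0,0,0,0,0,0]]]'

```text
t: 18.48
eef_pos: [0.3786, 0.3117, 0.0122]
tcp_rot: [[-0.987, 0.16, 0.0], [0.16, 0.987, 0.0], [-0.0, 0.0, -1.0]]
ft_force: [0.1, -0.4, 4.3]
gripper_width: 0.0359
finger_force: 58.9
```

move_arm --series '[[[-1,0,0,0.07,0,0,0],[-1,0,0,0,0,0,0],[-1,0,0,0,0,0,0]]]'

```text
t: 18.73
eef_pos: [0.3786, 0.3117, 0.0122]
tcp_rot: [[-0.987, 0.159, 0.0], [0.159, 0.987, 0.0], [-0.0, 0.0, -1.0]]
ft_force: [-3.0, -1.8, 15.5]
gripper_width: 0.0357
finger_force: 60.2
```

Contact. I'll release and retreat.

move_arm --series '[[[-0.1,0,0,-0.1,0,0,0],[0,0,0,0,0,0,0],[0.2,0,0,0,0,0,0],[0.4,0,0,0,0,0,0],[0.7,0,0,0,0,0,0],[1,0,0,0,0,0,0],[1,0,0,0,0,0,0],[1,0,0,0,0,0,0],[1,0,0,-1,0,0,0],[1,0,0,-2,0,0,0],[1,0,0,-3,0,0,0],[1,0,0,-3,0,0,0],[1,0,0,-3,0,0,0],[1,0,0,-2,0,0,0],[1,0,0,-1,0,0,0],[1,0,0,0,0,0,0],[1,0,0,0,0,0,0],[1,0,0,0,0,0,0]]]'

```text
t: 20.23
eef_pos: [0.3777, 0.3109, 0.1611]
tcp_rot: [[-0.987, 0.159, -0.002], [0.159, 0.987, -0.001], [0.001, -0.002, -1.0]]
ft_force: [0.0, 0.1, -0.5]
gripper_width: 0.0851
finger_force: 0.0
```

```bash
python3 -c "
from h import *
go([.6405,.1840,.041],73.6)"
```

```text
j6 -42.755445398218384 turn deg -7.226274277390203 rot z rad 0.1261
TCP [0.3777 0.3109 0.1611] shift cm [-28.81  -4.74  11.98] for level first (xy only) [-28.79  -4.76  -0.03]
```

move_arm --series '[[[1,0,0,0,0,0,0.063],[1,0,0,0,0,0,0.063],[1,-1,-0.16,0,0,0,0],[1,-2.2,-0.36,0,0,0,0],[1,-2.2,-0.36,0,0,0,0],[1,-2.2,-0.36,0,0,0,0],[1,-2.2,-0.36,0,0,0,0],[1,-2.2,-0.36,0,0,0,0],[1,-2.2,-0.36,0,0,0,0],[1,-2.2,-0.36,0,0,0,0],[1,-2.2,-0.36,0,0,0,0],[1,-2.2,-0.36,0,0,0,0],[1,-2.2,-0.36,0,0,0,0],[1,-2.2,-0.36,0,0,0,0],[1,-2.2,-0.36,0,0,0,0],[1,-1.4,-0.23,0,0,0,0],[1,0,0,0,0,0,0],[1,0,0,0,0,0,0],[1,0,0,0,0,0,0],[1,0,0,0,0,0,0]]]'

```text
t: 21.9
eef_pos: [0.6404, 0.1852, 0.1614]
tcp_rot: [[-0.96, 0.281, -0.002], [0.281, 0.96, -0.0], [0.002, -0.001, -1.0]]
ft_force: [-0.4, 0.4, 0.5]
gripper_width: 0.0856
finger_force: 0.0
```

```bash
python3 -c "
from h import *
go([.6405,.1840,.041],73.6)"
```

```text
j6 -58.56269020050835 turn deg -0.06355397553630837 rot z rad 0.0011
TCP [0.6404 0.1852 0.1614] shift cm [-0.06 -0.1  12.04] for level first (xy only) [-0.04 -0.11  0.  ]
```

move_arm --series '[[[1,-0.04,-0.1,1.5,0,0,0],[1,0,0,2.5,0,0,0],[1,0,0,2.5,0,0,0],[1,0,0,2.5,0,0,0],[1,0,0,1.5,0,0,0],[1,0,0,1,0,0,0],[1,0,0,0.5,0,0,0],[1,0,0,0,0,0,0],[1,0,0,0,0,0,0],[1,0,0,0,0,0,0],[0.7,0,0,0,0,0,0],[0.6,0,0,0,0,0,0],[0.5,0,0,0,0,0,0],[0.4,0,0,0,0,0,0],[0.3,0,0,0,0,0,0],[0.2,0,0,0,0,0,0],[0.1,0,0,0,0,0,0],[-1,0,0,0,0,0,0],[-1,0,0,0,0,0,0],[-1,0,0,0,0,0,0]]]'

```text
t: 23.57
eef_pos: [0.6418, 0.184, 0.0429]
tcp_rot: [[-0.959, 0.282, 0.0], [0.282, 0.959, 0.0], [-0.0, 0.0, -1.0]]
ft_force: [-2.1, 0.1, 4.3]
gripper_width: 0.0522
finger_force: 61.6
```

move_arm --series '[[[-1,0,0,0,0,0,0],[-1,0,0,-0.3,0,0,0],[-1,0,0,-0.7,0,0,0],[-1,0,0,-1.5,0,0,0],[-1,0,0,-2,0,0,0],[-1,0,0,-2.5,0,0,0],[-1,0,0,-2,0,0,0],[-1,0,0,-1,0,0,0],[-1,0,0,0,0,0,0],[-1,0,0,0,0,0,0],[-1,0,0,0,0,0,0]]]'

```text
t: 24.48
eef_pos: [0.6407, 0.1838, 0.1412]
tcp_rot: [[-0.959, 0.282, -0.002], [0.282, 0.959, -0.0], [0.002, -0.001, -1.0]]
ft_force: [-0.4, -0.5, -2.5]
gripper_width: 0.0521
finger_force: 62.9
```

```bash
python3 -c "
from h import *
go([.4149,-.3076,.009])
im=cams.capture('side')[...,::-1]; cv2.imwrite('pics/side8.png',im)
C=cv2.resize(im[150:310,100:280],(800,600),interpolation=2)
cv2.imwrite('pics/o8.png',C)"
```

```text
TCP [0.6407 0.1838 0.1412] shift cm [  7.77 -53.5   13.28] for level first (xy only) [  7.79 -53.51   0.06]
```

View pics/o8.png

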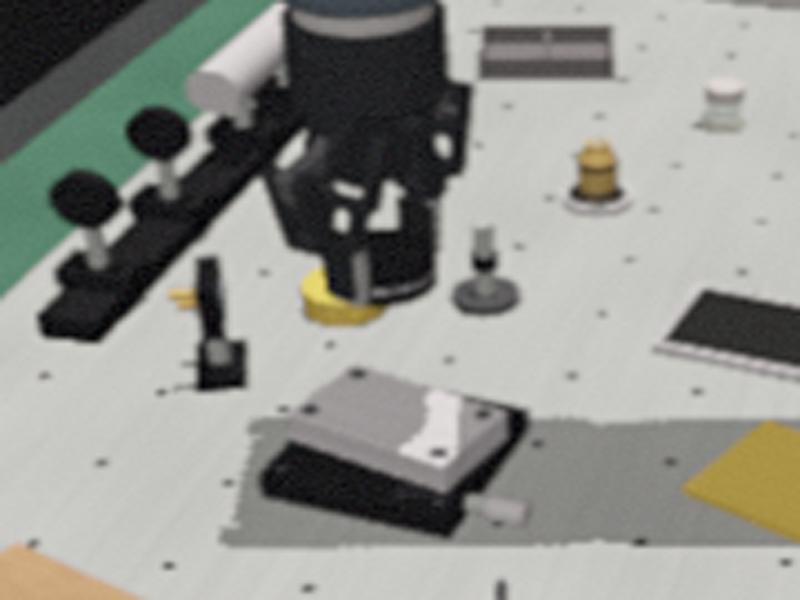

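The disc is held level, and the bare plate shows all four holes at (358,374), (308,408), (438,452) and (484,413). I'll carry the disc to the large round seat.

move_arm --series '[[[-1,0.15,-1,0,0,0,0],[-1,0.3,-2,0,0,0,0],[-1,0.44,-3,0,0,0,0],[-1,0.44,-3,0,0,0,0],[-1,0.44,-3,0,0,0,0],[-1,0.44,-3,0,0,0,0],[-1,0.44,-3,0,0,0,0],[-1,0.44,-3,0,0,0,0],[-1,0.44,-3,0,0,0,0],[-1,0.44,-3,0,0,0,0],[-1,0.44,-3,0,0,0,0],[-1,0.44,-3,0,0,0,0],[-1,0.44,-3,0,0,0,0],[-1,0.44,-3,0,0,0,0],[-1,0.44,-3,0,0,0,0],[-1,0.44,-3,0,0,0,0],[-1,0.44,-3,0,0,0,0],[-1,0.44,-3,0,0,0,0],[-1,0.3,-1.7,0,0,0,0],[-1,0.1,-0.8,0,0,0,0]]]'

```text
t: 26.2
eef_pos: [0.4128, -0.3087, 0.1415]
tcp_rot: [[-0.959, 0.285, -0.001], [0.285, 0.959, 0.001], [0.001, 0.0, -1.0]]
ft_force: [-0.0, 0.6, -2.2]
gripper_width: 0.0522
finger_force: 62.9
```

move_arm --series '[[[-1,0,0,0,0,0,0],[-1,0,0,0,0,0,0],[-1,0,0,0,0,0,0],[-1,0,0,0,0,0,0]]]'

```text
t: 26.53
eef_pos: [0.4152, -0.3059, 0.1421]
tcp_rot: [[-0.96, 0.281, -0.0], [0.281, 0.96, 0.0], [0.0, 0.0, -1.0]]
ft_force: [0.3, -0.8, -2.7]
gripper_width: 0.0519
finger_force: 62.9
```

Run:
```python
from h import *
go([.4149,-.3076,.009]); print(robot.sense()['joints'])
h=plane('side',[(100+a*.225,150+b*.2667) for a,b in((358,374),(308,408),(438,452),(484,413))],.042);print(h,h.mean(0),[np.degrees(np.arctan2(*(h[i]-h[j])[::-1])) for i,j in((1,2),(0,3))])
t=cams.capture('top')[...,::-1]; cv2.imwrite('pics/top9.png',t)
m=np.zeros(t.shape[:2],np.uint8); m[110:175,160:210]=(t.min(2)>70)[110:175,160:210]
g=t[110:175,160:210].min(2); print(np.percentile(g,[5,25,50,75,95]))
for thr in(95,105,115):
    m[:]=0;m[110:175,160:210]=g>thr
    c,r=blob('top',m,(188,143),.042);print(thr,c,r)
```

```text
TCP [ 0.4152 -0.3059  0.1421] shift cm [-0.03 -0.18 13.31] for level first (xy only) [-0.02 -0.17 -0.  ]
[-3.77056201e+01  2.25921136e+01  1.10759300e+02  8.41192645e-03
  4.66785359e+01 -1.11397648e+02]
[[0.67274396 0.15625096]
 [0.6864587  0.19519437]
 [0.60656007 0.21852404]
 [0.59445244 0.17765507]] [0.64005379 0.18690611] [np.float64(-16.27731770021519), np.float64(-15.29045169838194)]
[ 15.    53.   111.   125.75 141.  ]
95 [0.66207198 0.19452072] ((646.7776489257812, 191.495849609375), (158.4894256591797, 117.86062622070312), 2.618630886077881)
105 [0.66367326 0.19422864] ((646.7776489257812, 191.495849609375), (158.4894256591797, 117.86062622070312), 2.618630886077881)
115 [0.6442466  0.18243721] ((646.209716796875, 181.43609619140625), (57.463932037353516, 104.07011413574219), 74.6893081665039)
```

move_arm --series '[[[-1,0,-0.17,1,0,0,0],[-1,0,0,2,0,0,0],[-1,0,0,2.5,0,0,0],[-1,0,0,2.5,0,0,0],[-1,0,0,2,0,0,0],[-1,0,0,1.3,0,0,0],[-1,0,0,0.7,0,0,0],[-1,0,0,0.4,0,0,0],[-1,0,0,0.3,0,0,0],[-1,0,0,0.1,0,0,0],[-1,0,0,0,0,0,0],[-1,0,0,0,0,0,0],[-1,0,0,0,0,0,0],[-1,0,0,0,0,0,0]]]'

```text
t: 27.75
eef_pos: [0.4147, -0.3088, 0.0148]
tcp_rot: [[-0.959, 0.282, 0.001], [0.282, 0.959, -0.001], [-0.001, -0.0, -1.0]]
ft_force: [0.0, 0.2, -1.4]
gripper_width: 0.0518
finger_force: 63.0
```

```bash
python3 -c "
from h import *
go([.4149,-.3076,.009])"
```

```text
TCP [ 0.4147 -0.3088  0.0148] shift cm [0.02 0.13 0.58] for level first (xy only) [ 0.02  0.13 -0.  ]
```

move_arm --series '[[[-1,0,0.1,0.2,0,0,0],[-1,0,0,0.15,0,0,0],[-1,0,0,0.1,0,0,0],[-1,0,0,0,0,0,0],[-1,0,0,0,0,0,0],[-1,0,0,0,0,0,0]]]'

```text
t: 28.25
eef_pos: [0.4147, -0.3076, 0.0097]
tcp_rot: [[-0.959, 0.282, -0.0], [0.282, 0.959, 0.0], [0.0, 0.0, -1.0]]
ft_force: [-0.2, 0.7, -1.0]
gripper_width: 0.0517
finger_force: 63.0
```

move_arm --series '[[[-1,0,0,0.1,0,0,0],[-1,0,0,0,0,0,0],[-1,0,0,0,0,0,0]]]'

```text
t: 28.5
eef_pos: [0.4148, -0.3077, 0.0089]
tcp_rot: [[-0.959, 0.282, 0.0], [0.282, 0.959, -0.0], [-0.0, -0.0, -1.0]]
ft_force: [-0.6, 0.5, 1.3]
gripper_width: 0.0519
finger_force: 63.4
```

move_arm --series '[[[-1,0,0,0.05,0,0,0],[-1,0,0,0,0,0,0],[0.3,0,0,0,0,0,0],[0.4,0,0,0,0,0,0],[0.6,0,0,0,0,0,0],[0.8,0,0,0,0,0,0],[1,0,0,0,0,0,0],[1,0,0,0,0,0,0],[1,0,0,0,0,0,0],[1,0,0,-1,0,0,0],[1,0,0,-2,0,0,0],[1,0,0,-3,0,0,0],[1,0,0,-3,0,0,0],[1,0,0,-2,0,0,0],[1,0,0,-1,0,0,0],[1,0,0,0,0,0,0],[1,0,0,0,0,0,0],[1,0,0,0,0,0,0]]]'

```text
t: 30.0
eef_pos: [0.414, -0.3071, 0.1272]
tcp_rot: [[-0.959, 0.282, -0.002], [0.282, 0.959, 0.001], [0.002, 0.001, -1.0]]
ft_force: [-0.4, 0.2, -0.6]
gripper_width: 0.0854
finger_force: 0.0
```

```bash
python3 -c "
from h import *
go([.6415,.184,.017],74)"
```

```text
j6 -111.49293258472379 turn deg 0.39936293792730737 rot z rad -0.007
TCP [ 0.414  -0.3071  0.1272] shift cm [-8.36 53.47 11.04] for level first (xy only) [-8.340e+00  5.348e+01  2.000e-02]
```

move_arm --series '[[[1,-0.15,1,0,0,0,-0.007],[1,-0.3,2,0,0,0,0],[1,-0.47,3,0,0,0,0],[1,-0.47,3,0,0,0,0],[1,-0.47,3,0,0,0,0],[1,-0.47,3,0,0,0,0],[1,-0.47,3,0,0,0,0],[1,-0.47,3,0,0,0,0],[1,-0.47,3,0,0,0,0],[1,-0.47,3,0,0,0,0],[1,-0.47,3,0,0,0,0],[1,-0.47,3,0,0,0,0],[1,-0.47,3,0,0,0,0],[1,-0.47,3,0,0,0,0],[1,-0.47,3,0,0,0,0],[1,-0.47,3,0,0,0,0],[1,-0.47,3,0,0,0,0],[1,-0.47,3,0,0,0,0],[1,-0.3,1.7,0,0,0,0],[1,-0.1,0.8,0,0,0,0]]]'

```text
t: 31.67
eef_pos: [0.6425, 0.1866, 0.1264]
tcp_rot: [[-0.962, 0.273, -0.002], [0.273, 0.962, -0.0], [0.002, -0.0, -1.0]]
ft_force: [-0.7, -0.4, -0.5]
gripper_width: 0.0854
finger_force: 0.0
```

move_arm --series '[[[1,0,0,0,0,0,0],[1,0,0,0,0,0,0],[1,0,0,0,0,0,0],[1,0,0,0,0,0,0]]]'

```text
t: 32.0
eef_pos: [0.642, 0.1823, 0.1279]
tcp_rot: [[-0.961, 0.277, -0.001], [0.277, 0.961, -0.0], [0.001, -0.001, -1.0]]
ft_force: [0.8, 0.3, -0.1]
gripper_width: 0.0854
finger_force: 0.0
```

```bash
python3 -c "
from h import *
go([.6415,.184,.017],74)"
```

```text
j6 -59.096823509840505 turn deg 0.06445995898234003 rot z rad -0.0011
TCP [0.642  0.1823 0.1279] shift cm [ 0.08  0.16 11.09] for level first (xy only) [ 0.09  0.15 -0.  ]
```

move_arm --series '[[[1,0.09,0.15,1.5,0,0,0],[1,0,0,2.5,0,0,0],[1,0,0,2.5,0,0,0],[1,0,0,2,0,0,0],[1,0,0,1.3,0,0,0],[1,0,0,0.8,0,0,0],[1,0,0,0.4,0,0,0],[1,0,0,0,0,0,0],[1,0,0,0,0,0,0],[1,0,0,0,0,0,0],[0.8,0,0,0,0,0,0],[0.7,0,0,0,0,0,0],[0.6,0,0,0,0,0,0],[0.5,0,0,0,0,0,0],[0.4,0,0,0,0,0,0],[0.3,0,0,0,0,0,0],[-1,0,0,0,0,0,0],[-1,0,0,0,0,0,0],[-1,0,0,0,0,0,0],[-1,0,0,0,0,0,0]]]'

```text
t: 33.67
eef_pos: [0.6424, 0.1852, 0.0189]
tcp_rot: [[-0.961, 0.276, 0.0], [0.276, 0.961, -0.0], [-0.0, 0.0, -1.0]]
ft_force: [-1.5, -0.8, 6.0]
gripper_width: 0.0589
finger_force: 66.1
```

move_arm --series '[[[-1,0,0,-0.3,0,0,0],[-1,0,0,-0.7,0,0,0],[-1,0,0,-1.5,0,0,0],[-1,0,0,-2,0,0,0],[-1,0,0,-2,0,0,0],[-1,0,0,-1,0,0,0],[-1,0,0,0,0,0,0],[-1,0,0,0,0,0,0],[-1,0,0,0,0,0,0]]]'

```text
t: 34.42
eef_pos: [0.6415, 0.1851, 0.0925]
tcp_rot: [[-0.961, 0.276, -0.001], [0.276, 0.961, -0.0], [0.001, -0.001, -1.0]]
ft_force: [-0.3, 0.9, -3.2]
gripper_width: 0.0589
finger_force: 65.5
```

```bash
python3 -c "
from h import *
go([.4685,.0067,.007],81.2)
im=cams.capture('side')[...,::-1]; cv2.imwrite('pics/side10.png',im)
C=cv2.resize(im[150:310,100:280],(800,600),interpolation=2)
cv2.imwrite('pics/o10.png',C)"
```

```text
j6 -58.932729160706366 turn deg 7.196047077783149 rot z rad -0.1256
TCP [0.6415 0.1851 0.0925] shift cm [ 14.35 -20.27   8.58] for level first (xy only) [ 14.36 -20.27   0.03]
```

View pics/o10.png

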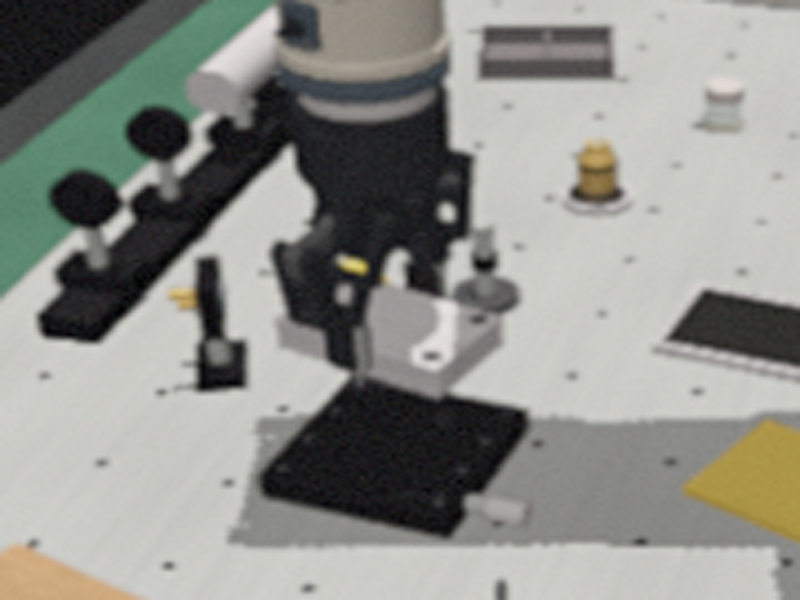

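The plate is held level over the bare stage. I'll turn it and carry it to the oblong seat.

move_arm --series '[[[-1,0,0,0,0,0,-0.063],[-1,0,0,0,0,0,-0.063],[-1,0.5,-0.7,0,0,0,0],[-1,1.1,-1.55,0,0,0,0],[-1,1.4,-2,0,0,0,0],[-1,1.4,-2,0,0,0,0],[-1,1.4,-2,0,0,0,0],[-1,1.4,-2,0,0,0,0],[-1,1.4,-2,0,0,0,0],[-1,1.4,-2,0,0,0,0],[-1,1.4,-2,0,0,0,0],[-1,1.4,-2,0,0,0,0],[-1,1,-1.4,0,0,0,0],[-1,0.5,-0.6,0,0,0,0],[-1,0,0,0,0,0,0],[-1,0,0,0,0,0,0],[-1,0,0,0,0,0,0],[-1,0,0,0,0,0,0]]]'

```text
t: 35.97
eef_pos: [0.471, 0.0075, 0.0933]
tcp_rot: [[-0.988, 0.152, 0.001], [0.152, 0.988, 0.0], [-0.001, 0.0, -1.0]]
ft_force: [0.2, 0.4, -2.8]
gripper_width: 0.0589
finger_force: 65.4
```

```bash
python3 -c "
from h import *
go([.4685,.0067,.007],81.2)
im=cams.capture('side')[...,::-1]; cv2.imwrite('pics/side11.png',im)
C=cv2.resize(im[170:270,230:330],(600,600),interpolation=2)
cv2.imwrite('pics/o11.png',C)"
```

```text
j6 -81.79051152945284 turn deg -0.04502070862760377 rot z rad 0.0008
TCP [0.471  0.0075 0.0933] shift cm [ 0.24 -0.12  8.63] for level first (xy only) [ 0.24 -0.11 -0.  ]
```

View pics/o11.png

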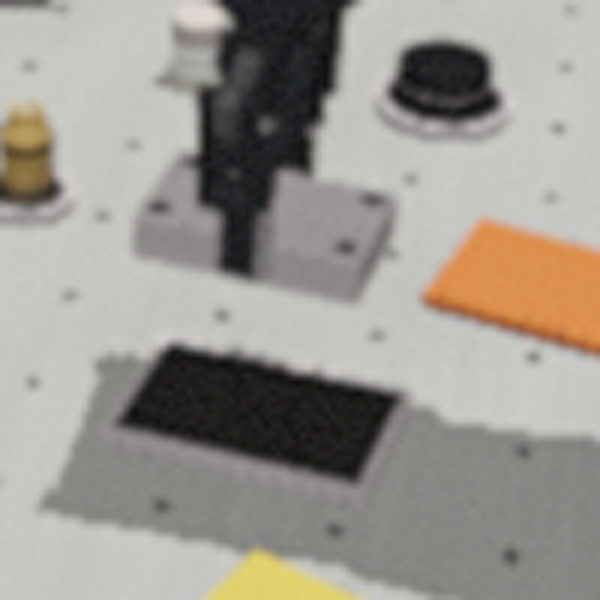

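The plate is level above the oblong seat, near bottom corners at (137,250) and (357,300). The disc stands on its seat. I'll check the plate's offset in the hand.

Run:
```python
from h import *
w=plane('side',[(230+a/6,170+b/6) for a,b in((137,250),(357,300))],.0944)
x=np.array([-.988,.152]);y=np.array([.152,.988]);c=np.array([.471,.0075])
print(w,[( (q-c)@x,(q-c)@y) for q in w])
```

```text
[[0.52141347 0.02657734]
 [0.42488566 0.04255911]] [(np.float64(-0.04690874870485533), np.float64(0.02651126100059377)), (np.float64(0.05088995124078625), np.float64(0.027629020228632808))]
```

move_arm --series '[[[-1,0.1,-0.1,1,0,0,0],[-1,0,0,2,0,0,0],[-1,0,0,2,0,0,0],[-1,0,0,1.3,0,0,0],[-1,0,0,0.8,0,0,0],[-1,0,0,0.5,0,0,0],[-1,0,0,0.3,0,0,0],[-1,0,0,0.2,0,0,0],[-1,0,0,0,0,0,0],[-1,0,0,0,0,0,0],[-1,0,0,0,0,0,0],[-1,0,0,0,0,0,0]]]'

```text
t: 37.02
eef_pos: [0.4692, 0.0061, 0.0127]
tcp_rot: [[-0.988, 0.153, 0.001], [0.153, 0.988, -0.0], [-0.001, 0.0, -1.0]]
ft_force: [-0.0, 1.2, -2.1]
gripper_width: 0.0589
finger_force: 65.3
```

move_arm --series '[[[-1,0,0,0.1,0,0,0],[-1,0,0,0.1,0,0,0],[-1,0,0,0.1,0,0,0],[-1,0,0,0,0,0,0],[-1,0,0,0,0,0,0],[-1,0,0,0,0,0,0]]]'

```text
t: 37.52
eef_pos: [0.4688, 0.0061, 0.0092]
tcp_rot: [[-0.988, 0.153, -0.0], [0.153, 0.988, 0.0], [0.0, -0.0, -1.0]]
ft_force: [-0.1, 0.5, -3.6]
gripper_width: 0.0588
finger_force: 65.3
```

move_arm --series '[[[-1,0,0,0.1,0,0,0],[-1,0,0,0.05,0,0,0],[-1,0,0,0,0,0,0],[-1,0,0,0,0,0,0],[-1,0,0,0,0,0,0]]]'

```text
t: 37.93
eef_pos: [0.4688, 0.0061, 0.0077]
tcp_rot: [[-0.988, 0.153, -0.0], [0.153, 0.988, -0.0], [0.0, -0.0, -1.0]]
ft_force: [0.5, 0.9, -3.1]
gripper_width: 0.0589
finger_force: 65.3
```

move_arm --series '[[[-1,0,0,0.07,0,0,0],[-1,0,0,0,0,0,0],[-1,0,0,0,0,0,0]]]'

```text
t: 38.18
eef_pos: [0.4688, 0.0061, 0.007]
tcp_rot: [[-0.988, 0.153, -0.0], [0.153, 0.988, -0.0], [0.0, -0.0, -1.0]]
ft_force: [-0.2, 0.3, -3.1]
gripper_width: 0.0589
finger_force: 65.3
```

move_arm --series '[[[-1,0,0,0.07,0,0,0],[-1,0,0,0,0,0,0],[-1,0,0,0,0,0,0]]]'

```text
t: 38.43
eef_pos: [0.4688, 0.0061, 0.0069]
tcp_rot: [[-0.988, 0.153, 0.0], [0.153, 0.988, -0.0], [-0.0, -0.0, -1.0]]
ft_force: [-2.3, 0.8, 5.5]
gripper_width: 0.0586
finger_force: 66.5
```

move_arm --series '[[[-1,0,0,0.05,0,0,0],[-1,0,0,0,0,0,0],[-1,0,0,0,0,0,0]]]'

```text
t: 38.68
eef_pos: [0.4688, 0.0061, 0.0068]
tcp_rot: [[-0.988, 0.153, 0.0], [0.153, 0.988, -0.0], [-0.0, -0.0, -1.0]]
ft_force: [-3.8, 0.5, 13.0]
gripper_width: 0.0584
finger_force: 67.6
```

move_arm --series '[[[0.45,0,0,-0.1,0,0,0],[0.55,0,0,0,0,0,0],[0.7,0,0,0,0,0,0],[0.9,0,0,0,0,0,0],[1,0,0,0,0,0,0],[1,0,0,0,0,0,0],[1,0,0,0,0,0,0],[1,0,0,-1,0,0,0],[1,0,0,-2,0,0,0],[1,0,0,-3,0,0,0],[1,0,0,-3,0,0,0],[1,0,0,-3,0,0,0],[1,0,0,-3,0,0,0],[1,0,0,-3,0,0,0],[1,0,0,0,0,0,0]]]'

```text
t: 39.93
eef_pos: [0.472, 0.0061, 0.1927]
tcp_rot: [[-0.988, 0.153, 0.01], [0.153, 0.988, -0.0], [-0.01, 0.001, -1.0]]
ft_force: [2.1, -0.3, 0.8]
gripper_width: 0.0856
finger_force: 0.0
```

move_arm --series '[[[1,0,1.5,0,0,0,0],[1,0,2.5,0,0,0,0],[1,0,2.5,0,0,0,0],[1,0,2.5,0,0,0,0],[1,0,2.5,0,0,0,0],[1,0,2.5,0,0,0,0],[1,0,2.5,0,0,0,0],[1,0,2.5,0,0,0,0],[1,0,2.5,0,0,0,0],[1,0,2.5,0,0,0,0],[1,0,2.5,0,0,0,0],[1,0,2.5,0,0,0,0],[1,0,2.5,0,0,0,0],[1,0,2.5,0,0,0,0],[1,0,2.5,0,0,0,0],[1,0,2.5,0,0,0,0],[1,0,1.5,0,0,0,0],[1,0,0,0,0,0,0],[1,0,0,0,0,0,0],[1,0,0,0,0,0,0]]]'

```text
t: 41.6
eef_pos: [0.53, 0.4054, 0.1864]
tcp_rot: [[-0.988, 0.153, -0.001], [0.153, 0.988, -0.001], [0.001, -0.001, -1.0]]
ft_force: [0.5, -0.3, 0.2]
gripper_width: 0.0857
finger_force: 0.0
```

Run:
```python
from h import *
t=cams.capture('top')[...,::-1]; cv2.imwrite('pics/top12.png',t); s=cams.capture('side')[...,::-1]; cv2.imwrite('pics/side12.png',s)
print(robot.sense()['eef_pos'])
g=lambda im,x,y,k:cv2.resize(im[y-k:y+k,x-k:x+k],(300,300),interpolation=2)
r1=np.hstack([g(t,330,160,18),g(t,132,255,26),g(t,396,245,26),g(t,263,220,36)][:4])
r2=np.hstack([g(s,234,200,18),g(s,292,331,26),g(s,304,187,20),g(s,273,239,32)])
o=cv2.resize(np.vstack([r1,r2]),(800,400));cv2.imwrite('pics/o12.png',(255*(o/255.)**.7).astype(np.uint8))
```

```text
[0.53035419 0.4051288  0.18670184]
```

View pics/o12.png

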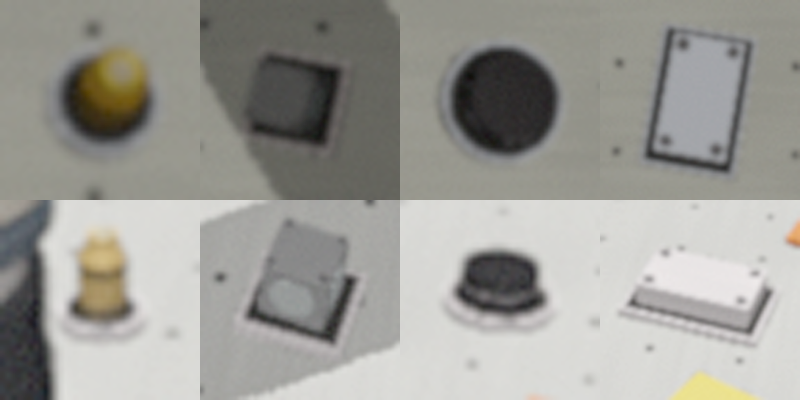

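Run:
```python
from h import *
def P(n,L,x,y,k,col,row,z):
    return plane(n,[(x-k+(a-col*200)*2*k/200,y-k+(b-row*200)*2*k/200) for a,b in L],z)
sc=np.array([.3803,.3097]);ss=np.array([.3793,.3127])
w=P('top',[(262,58),(318,66),(310,122),(250,115)],132,255,26,1,0,.044);print('cube top',w.mean(0)-sc)
w=P('side',[(285,220),(347,240),(330,280),(268,262)],292,331,26,1,1,.044);print('cube side',w,w.mean(0)-ss)
w=P('side',[(255,310),(330,332)],292,331,26,1,1,.008);print('near base edge mid',w.mean(0)-ss,w)
w=P('top',[(506,99)],396,245,26,2,0,.030);print('disc top',w-[.4154,-.3096])
w=P('side',[(500,270)],304,187,20,2,1,.030);print('disc side',w, P('side',[(501,302)],304,187,20,2,1,.006))
t=cv2.imread('pics/top12.png')
m=np.zeros(t.shape[:2],bool);m[200:290,350:440]=(t.max(2)<55)[200:290,350:440]
print(blob('top',m,(396,245),.03))
w=P('side',[(102,312)],234,200,18,0,1,.008);print(w,P('side',[(103,318)],234,200,18,0,1,.004))
```

```text
cube top [ 0.00271733 -0.00456081]
cube side [[0.39231169 0.29500012]
 [0.35886219 0.30202079]
 [0.36468757 0.33088761]
 [0.39706324 0.32575549]] [-0.00106883  0.00071601]
near base edge mid [0.00183434 0.01768676] [[0.4012021  0.32733551]
 [0.36106658 0.33343801]]
disc top [[-0.00168163  0.00380429]]
disc side [[ 0.41384604 -0.29590808]] [[ 0.41106318 -0.29641979]]
(array([ 0.4135883 , -0.30370579]), ((413.2447814941406, -304.60675048828125), (60.65494918823242, 59.89564895629883), 88.70904541015625))
[[ 0.6124847  -0.14582453]] [[ 0.61198533 -0.14613121]]
```

All four parts stand upright. Their offsets from the seat centres are about 5 mm or less, so I'm handing in.

```bash
python3 -c "
from workcell import job
print(job.finish_job())"
```

```text
the job is handed in; nothing more can be done
None
```

The stack is apart and the job is handed in: all four parts stand upright on their own seats, about 5 mm or less off centre by the final camera check, and the hand-in returned no verdict.

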